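Put returned marker lamps back into their stock bins

ROBOT

A 6-joint arm with a two-finger parallel gripper is mounted at the origin on the work surface. World frame = base frame: x ahead of the robot, y to its left, z up, the work surface at z = 0. Lengths are in m, angles in rad, forces in N, time in s.
With the tool pointing down it reaches from about 0.3 to 0.875 m from the base axis. Payload 6.4 kg.
Tool frame: the origin (TCP) lies at the very end of the fingers, on their centre line; the grasp point (between the pads) lies 19 mm behind it; z points along the fingers, y is the line along which they close (so a half turn about z gives the same grasp; the last joint's range is limited). The gripper opens to 85 mm and grips with 20 to 120 N. Pads are 22 mm wide; open, the fingers measure 114 mm over their backs; the gripper's body (76 mm by 85 mm) begins 54 mm behind the grasp point. The pads swing forward as they close: fully open they stand 13 mm farther back than shut.
Start: joints at [-1.453, 0.181, 1.607, -0, 1.354, -0.206], TCP at [0.183, -0.545, 0.231] pointing down, gripper open.
Joint ranges: [-2.99, 2.99], [-0.89, 2.07], [0.3, 2.58], [-1.14, 4.28], [0, 2.63], [-3.12, 3.12]. Speed limits (rad/s): [2.57, 2.57, 3.01, 3.14, 3.14, 3.14].

INTERFACE

Orientations are given as a unit quaternion [w, x, y, z].
In Python, from bench import ctrl gives the robot as it stands.
- The arm moves only by the tool jog_arm, never from a script. Its argument "series" is a list that holds one entry, the list of rows, each a list of 7 numbers: the shift along the tool's x, y, z in mm, then the turn, a rotation vector about the tool's x, y, z in rad, then the finger opening in mm, from 0 to 85.4. In form: [[[tx, ty, tz, rx, ry, rz, gripper], ...]]. A call has exactly 10 rows; each row shifts and turns the commanded pose from where the row before left it, along the tool's axes as they then stand; what a row does not reach is not made up. A row lasts 1/10 s, in which the tool goes at most 50 mm and 8.59 degrees, less where a joint would pass 70% of its speed; a pose out of reach is approached as far as the arm can. A call with a gripper value outside its range is refused whole. The fingers move at their own pace and stop on an object; the grip force is fixed at half the most. Time passes only in rows, so rows that do not move let the fingers close, or fill a call up. It gives the time, the measured TCP pose, the force, the opening and the grip force at its end, in the units of the state.
- ctrl.get_obs(): the state, without advancing time (a new reading comes with each control period).
- ctrl.camera(name): name is "side" or "top"; returns a dict with "frame" (400x640x3 uint8, blue, green, red), "z_map" (400x640 float32, m along the optical axis (not along the pixel's ray), 0 where there is no reading), "fx", "fy", "cx", "cy" (pixels), "k1" (the pictures are not rectified: a ray, as slopes to the right and down, at radius r is drawn at 1 + k1 r^2 times it, then the intrinsics apply), "xyz" and "rotation" of the camera in the world. Camera axes: x right, y down, z forward; pixel columns grow to the right and rows downward; lengths in m; the calibration is good to about 2 mm. A picture is of the moment at which its call begins.
- ctrl.hand_in(): hands the job in; it is judged then, once.
The state is a dict: "time_s": time; "q": joint angles; "dq": joint speeds; "joint_efforts": joint torques, N m; "eef_pos": TCP position; "eef_rot": TCP orientation; "wrist_force": force on the tool from outside, world axes, zero at the start; "torque": the same for the moment, N m; "opening": opening from 0.0 (shut) to 1.0 (fully open); "grasp_force": force on a finger pad.
Only numpy, scipy, OpenCV 4.12 (cv2) and the standard library are available. Lean on these libraries where they do the work, as an engineer would, in place of code of your own. Each camera call takes 0.05 s, during which the arm holds its last target. There are 200 camera calls.

TASK

Put the five returned marker lamps from the black mat back into stock: each goes into the blue bin that already holds a lamp of the same shape. Set each one down gently, without dropping it, lens up and flat on the bin's floor, not leaning on or lying over another lamp, and lay the oblong ones crosswise in their bin like the one already there. Leave the carton and the roll of tape where they are.

Things in the scene. Friction and masses are not known exactly. Their poses are not given: they have to be found in the camera images.
- round: Amber round marker lamp lying on the black mat (3 mm thick), lens up, about 0.1 kg: round black base 64 mm in diameter and 18 mm high, under a low domed lens; 32 mm high in all. Origin: centre of the underside; z up out of the lens. Grip it across the base.
- beehive_1: Amber beehive marker lamp standing on the black mat (3 mm thick), lens up, about 0.1 kg: round black base 46 mm in diameter and 18 mm high, under a stepped, tapering lens; 46 mm high in all. Origin: centre of the underside; z up out of the lens. Grip it across the base. One of two alike.
- beehive_2: Amber beehive marker lamp standing on the black mat (3 mm thick), lens up, about 0.1 kg: round black base 46 mm in diameter and 18 mm high, under a stepped, tapering lens; 46 mm high in all. Origin: centre of the underside; z up out of the lens. Grip it across the base. One of two alike.
- oblong_1: Amber oblong marker lamp lying on the black mat (3 mm thick), lens up, about 0.1 kg: black rectangular base 100 x 44 mm, 18 mm high, under a ribbed lens 72 x 38 mm; 30 mm high in all. Origin: centre of the underside; x along its 100 mm length, y across its 44 mm width, z up out of the lens. Starts at any yaw. Grip it across the 44 mm width. One of two alike.
- oblong_2: Amber oblong marker lamp lying on the black mat (3 mm thick), lens up, about 0.1 kg: black rectangular base 100 x 44 mm, 18 mm high, under a ribbed lens 72 x 38 mm; 30 mm high in all. Origin: centre of the underside; x along its 100 mm length, y across its 44 mm width, z up out of the lens. Starts at any yaw. Grip it across the 44 mm width. One of two alike.
- bin_round: Blue hopper-front bin, fixed: 230 (its x) x 124 mm (its y) outside, 222 x 116 inside; origin at the centre of the underside, inner floor 4 mm above it. Back wall (+x) 72 mm high, front wall (-x, to the robot) 36; sides 72, sloping to 36 over the front 69 mm. All three bins are alike; this one has one loose round lamp at x +44 to +108 mm; the rest is free.
- bin_beehive: Blue hopper-front bin, fixed: 230 (its x) x 124 mm (its y) outside, 222 x 116 inside; origin at the centre of the underside, inner floor 4 mm above it. Back wall (+x) 72 mm high, front wall (-x, to the robot) 36; sides 72, sloping to 36 over the front 69 mm. All three bins are alike; this one has one loose beehive lamp at x +57 to +103 mm; the rest is free.
- bin_oblong: Blue hopper-front bin, fixed: 230 (its x) x 124 mm (its y) outside, 222 x 116 inside; origin at the centre of the underside, inner floor 4 mm above it. Back wall (+x) 72 mm high, front wall (-x, to the robot) 36; sides 72, sloping to 36 over the front 69 mm. All three bins are alike; this one has one loose oblong lamp, its length along the bin's y, at x +63 to +107 mm; the rest is free.
- carton: Bystander: brown cardboard carton, 110 x 75 x 50 mm high, 0.35 kg, loose on the counter to one side of the bins. Origin: centre of the underside.
- tape: Bystander: roll of brown packing tape lying flat, 108 mm in diameter, 48 mm high, loose on the counter to the other side of the bins. Origin: centre of the underside.
There are look-alikes about, which are no part of the job. What is shaped like the beehive_1 but green or yellow is not meant.

How it is judged:
At the end, for the whole second after the job is handed in: Each of the five lamps is at rest in the bin of its own kind, its centre within 100 mm of the bin's centre lengthwise and 50 mm sideways, its underside on the bin's floor (within 6 mm), lens up and level (within 0.12 rad); the oblong lamps lie crosswise of the bin within 0.35 rad (x of round in the frame of bin_round between -0.1 and 0.1 m and y of round in the frame of bin_round between -0.05 and 0.05 m and z of round in the frame of bin_round between 0 and 0.01 m and angle between each of round, beehive_1, beehive_2, oblong_1, oblong_2's own z axis and vertical below 0.12 rad and linear speed of each of round, beehive_1, beehive_2, oblong_1, oblong_2 below 0.02 m/s and x of beehive_1 in the frame of bin_beehive between -0.1 and 0.1 m and y of beehive_1 in the frame of bin_beehive between -0.05 and 0.05 m and z of beehive_1 in the frame of bin_beehive between 0 and 0.01 m and x of beehive_2 in the frame of bin_beehive between -0.1 and 0.1 m and y of beehive_2 in the frame of bin_beehive between -0.05 and 0.05 m and z of beehive_2 in the frame of bin_beehive between 0 and 0.01 m and x of oblong_1 in the frame of bin_oblong between -0.1 and 0.1 m and y of oblong_1 in the frame of bin_oblong between -0.05 and 0.05 m and z of oblong_1 in the frame of bin_oblong between 0 and 0.01 m and angle between the x axis of each of oblong_1, oblong_2 and the y axis of bin_oblong, either way round below 0.35 rad and x of oblong_2 in the frame of bin_oblong between -0.1 and 0.1 m and y of oblong_2 in the frame of bin_oblong between -0.05 and 0.05 m and z of oblong_2 in the frame of bin_oblong between 0 and 0.01 m); the robot touches nothing.
It fails at once if a lamp is let fall, from more than about 25 mm, instead of being set down ((contact force between the fingers and round below 0.01 N and linear speed of round above 0.7 m/s) or (contact force between the fingers and beehive_1 below 0.01 N and linear speed of beehive_1 above 0.7 m/s) or (contact force between the fingers and beehive_2 below 0.01 N and linear speed of beehive_2 above 0.7 m/s) or (contact force between the fingers and oblong_1 below 0.01 N and linear speed of oblong_1 above 0.7 m/s) or (contact force between the fingers and oblong_2 below 0.01 N and linear speed of oblong_2 above 0.7 m/s)).
It fails at once if the carton or the roll of tape is shifted by more than 25 mm (distance of any of carton, tape from where it was at the start of the episode above 0.025 m).
It also fails if it takes over 128 s, if anything falls off the work surface, if the arm or the gripper's body presses on something with over 40 N, if the wrist force passes 120 N, or if a joint passes its speed limit or range.

## Working session

There is one attempt and no reset: what is moved stays moved. The work goes in short steps, Python scripts to look and compute and a tool call to move; the robot and the scene stay as the last step left them, time stands still between calls to the robot, and variables do not carry over. Pictures are saved under pics/ and viewed, at most 14 in all, crops included, and the job is handed in when it is done.

Besides the shell and the picture viewer there is one more tool, called after "Emit:" as name([rows], argument=value, ...), one row to a line, values as JSON. jog_arm: Moves the arm, as the interface text tells. Its arguments: {"type":"object","properties":{"series":{"type":"array"}},"required":["series"]}

```bash
ls; mkdir -p pics
python3 - <<'E'
from bench import ctrl
import cv2,numpy as np
o=ctrl.get_obs();print({k:np.round(v,3) for k,v in o.items()})
for n in("top","side"):
    c=ctrl.camera(n);cv2.imwrite(f"pics/{n}0.png",c["frame"]);np.savez(f"{n}0.npz",**c)
    print(n,[(k,np.round(c[k],4)) for k in("fx","fy","cx","cy","k1","xyz","rotation")])
E
```

```text
pics
{'time_s': np.float64(0.0), 'q': array([-1.453,  0.182,  1.608,  0.   ,  1.354, -0.206]), 'dq': array([ 0.001, -0.   , -0.001,  0.001, -0.001, -0.   ]), 'joint_efforts': array([-1.0000e-03, -4.4488e+01, -3.5133e+01, -1.0000e-03,  9.0000e-03,
       -0.0000e+00]), 'eef_pos': array([ 0.183, -0.545,  0.23 ]), 'eef_rot': array([-0.001,  0.987,  0.161,  0.   ]), 'wrist_force': array([ 0.14 , -0.31 ,  0.483]), 'torque': array([0.03 , 0.009, 0.026]), 'grasp_force': np.float64(0.0), 'opening': np.float64(1.002)}
top [('fx', np.float64(470.8472)), ('fy', np.float64(470.8472)), ('cx', np.float64(324.3227)), ('cy', np.float64(195.2365)), ('k1', np.float64(0.0341)), ('xyz', array([ 0.3763, -0.0224,  1.2365])), ('rotation', array([ 0.0386, -0.7053,  0.7074, -0.0248]))]
side [('fx', np.float64(449.8888)), ('fy', np.float64(449.8888)), ('cx', np.float64(322.6539)), ('cy', np.float64(203.1647)), ('k1', np.float64(-0.0695)), ('xyz', array([0.4595, 0.9744, 0.8031])), ('rotation', array([ 4.000e-04, -1.450e-02,  8.987e-01, -4.383e-01]))]
```

View pics/top0.png

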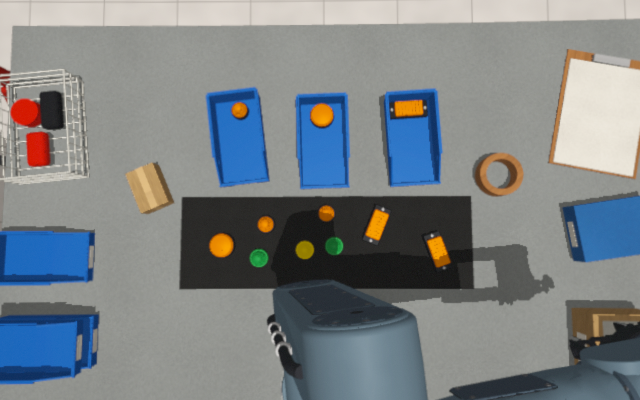

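View pics/side0.png

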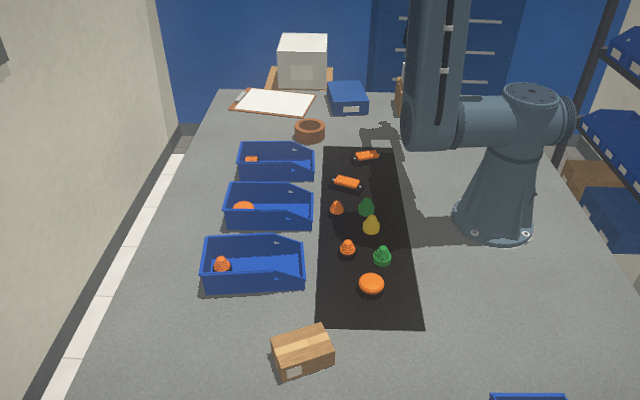

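The top view has +x up and +y to the left. Beehive bin (237,138), round bin (322,140), oblong bin (412,138). On the mat: round lamp (221,245) and oblongs (377,224) and (437,250).
There are five beehive shapes: (265,225) and (327,213) amber, (305,250) yellow, (259,258) and (334,246) green. The two amber ones fit the description. I'll measure them and confirm in an enlarged crop.

```bash
cat > h.py <<'E'
import cv2,numpy as np
from scipy.spatial.transform import Rotation as R
def rot(c): return R.from_quat(np.roll(c["rotation"],-1)).as_matrix()
def rays(c,uv):
    K=np.array([[c["fx"],0,c["cx"]],[0,c["fy"],c["cy"]],[0,0,1.]])
    p=cv2.undistortPoints(np.float64(uv).reshape(-1,1,2),K,np.array([float(c["k1"]),0,0,0])).reshape(-1,2)
    return np.c_[p,np.ones(len(p))]@rot(c).T
def cloud(c,m):
    v,u=np.nonzero(m&(c["z_map"]>0))
    return rays(c,np.c_[u,v])*c["z_map"][v,u][:,None]+c["xyz"]
def plane(c,uv,z):
    r=rays(c,uv); return c["xyz"]+r*((z-c["xyz"][2])/r[:,2])[:,None]
def mask(c,lo,hi):
    return cv2.inRange(cv2.cvtColor(c["frame"],cv2.COLOR_BGR2HSV),lo,hi)
def blobs(m,amin):
    n,l,s,ce=cv2.connectedComponentsWithStats(m)
    return [(l==i,s[i,4],ce[i]) for i in range(1,n) if s[i,4]>=amin]
def rect(xy):
    (x,y),(w,h),a=cv2.minAreaRect(np.float32(xy*1000))
    if w<h: w,h,a=h,w,a+90
    return np.round([x,y,w,h,(a+90)%180-90],1)
E
cat > look.py <<'E'
from h import *
import sys
for n in("top","side"):
    c=dict(np.load(n+sys.argv[1]+".npz"))
    for lo,hi,nm in(((5,160,70),(17,255,255),"amber"),((20,120,50),(33,255,255),"yellow"),((50,100,40),(85,255,255),"green"),((100,150,50),(125,255,255),"blue")):
        for m,a,ce in blobs(mask(c,lo,hi),40 if nm!="blue" else 1500):
            P=cloud(c,m)
            if len(P)<20: continue
            md=np.median(P,0)
            if not(.25<md[0]<.85 and abs(md[1])<.45): continue
            zs=np.percentile(P[:,2],[2,50,98])
            if nm=="blue": P=P[P[:,2]>.03]
            print(n,nm,ce.round(),a,"rect",rect(P[:,:2]),"z",(zs*1000).round(), "planec",(plane(c,[ce],.021 if nm!="blue" else .05)[0,:2]*1000).round(1))
E
python3 look.py 0
python3 - <<'E'
import cv2
a=cv2.imread("pics/top0.png")[185:295,175:475]
cv2.imwrite("pics/crop0.png",cv2.resize(a,None,fx=2.6,fy=2.6,interpolation=2))
E
```

```text
top amber [239. 110.] 160 rect [711.3 224.9  38.2  38.1 -78.3] z [20. 33. 51.] planec [711.8 225. ]
top amber [406. 112.] 89 rect [ 701.8 -215.4   79.3   38.9   71.7] z [20. 30. 37.] planec [ 702.6 -213. ]
top amber [321. 115.] 160 rect [695.5   8.3  57.9  57.2  54.4] z [22. 31. 36.] planec [698.8   9.1]
top amber [326. 213.] 201 rect [439.7  -3.   40.4  40.2  45. ] z [16. 32. 51.] planec [439.4  -2.6]
top amber [371. 221.] 60 rect [ 415.5 -122.7   75.4   24.6  -30.5] z [17. 24. 35.] planec [ 417.9 -119.3]
top amber [265. 224.] 187 rect [411.8 154.5  41.6  40.3  24.4] z [17. 31. 48.] planec [412.5 154.1]
top amber [221. 244.] 196 rect [358.3 269.6  68.9  61.6  89.7] z [ 1. 28. 35.] planec [361.1 267.7]
top amber [440. 256.] 223 rect [ 342.2 -291.3   74.9   47.9   18.6] z [ 1. 31. 36.] planec [ 330.4 -292.5]
top yellow [304. 250.] 307 rect [345.8  54.1  50.   49.  -27.2] z [-1. 25. 50.] planec [346.   52.8]
top green [334. 246.] 287 rect [355.9 -22.   47.9  47.7 -45.5] z [-0. 27. 49.] planec [355.9 -22.6]
top green [258. 258.] 302 rect [324.7 173.5  49.9  48.9 -47.9] z [ 0. 26. 50.] p
[... 960 characters left out ...]
ber [221. 264.] 171 rect [711.2 233.6  35.7  25.7 -12.6] z [23. 36. 51.] planec [713.8 221.4]
side amber [371. 283.] 430 rect [365.3 262.9  79.9  56.8 -53.6] z [21. 32. 36.] planec [357.1 267.8]
side yellow [371. 225.] 270 rect [340.2  38.9  86.8  44.7  76. ] z [ 2. 22. 47.] planec [345.4  63.3]
side green [366. 207.] 221 rect [357.7 -37.1  87.2  43.7 -83.3] z [ 4. 24. 48.] planec [355.8 -12.7]
side green [382. 256.] 293 rect [324.5 157.4  86.3  42.6  87. ] z [ 2. 24. 48.] planec [325.2 178.8]
side blue [280. 211.] 1717 rect [622.4   9.5 234.5 135.1   2.5] z [-1. 22. 71.] planec [588.4  48.8]
side blue [264. 257.] 2410 rect [632.9 226.2 236.3 136.8   6.7] z [-1. 13. 72.] planec [609.5 224.2]
```

View pics/crop0.png

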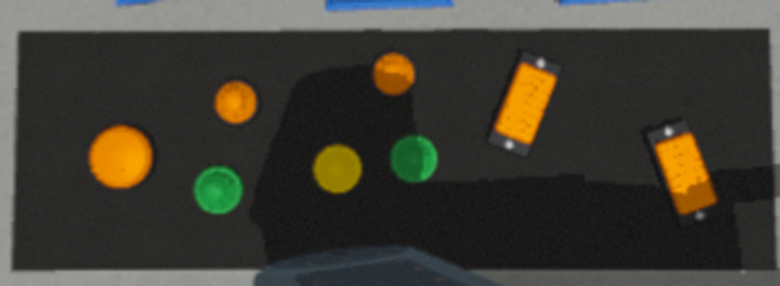

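The crop confirms the amber beehives at (265,224) and (326,213). The yellow one at (305,250) and the greens at (259,258) and (334,246) are look-alikes. The highlights drop out of my hue band, so I'll widen it and measure again from the lens points only.

```bash
sed -i 's/(5,160,70),(17,255/(4,150,70),(22,255/; s/((20,120,50)/((24,120,50)/; s/if nm=="blue": P=P\[P\[:,2\]>.03\]/P=P[P[:,2]>(.03 if nm=="blue" else .016)]/' look.py; python3 look.py 0 | grep -E "top (amber|blue|yel)|side amber"
python3 - <<'E'
from h import *
c=dict(np.load("top0.npz"))
# per-bin rim: points z>62mm, back/side walls, by bin
for y,w in((.222,.09),(.005,.09),(-.225,.09)):
    P=cloud(c,mask(c,(100,100,40),(130,255,255))>0); P=P[(abs(P[:,1]-y)<w)&(P[:,0]>.48)&(P[:,0]<.78)]
    for z0,z1 in((.067,.08),(.03,.04)): 
        Q=P[(P[:,2]>z0)&(P[:,2]<z1)]; print(rect(Q[:,:2]),len(Q))
# bystanders' reach
for nm,uv in(("carton",(148,187)),("tape",(499,173))): print(nm,(plane(c,[uv],.05)[0]*1000).round())
E
```

```text
top amber [408. 108.] 438 rect [ 713.  -219.5   75.6   42.1  -86.6] z [20. 33. 37.] planec [ 713.7 -219.8]
top amber [239. 110.] 183 rect [711.3 224.9  38.2  38.1 -78.3] z [20. 36. 52.] planec [712.6 225.4]
top amber [322. 115.] 409 rect [696.2   7.9  57.9  55.3  -1.5] z [23. 33. 39.] planec [697.5   8.1]
top amber [500. 174.] 872 rect [ 536.5 -441.6  105.1  101.4  -74.3] z [13. 46. 52.] planec [ 538.5 -449.8]
top amber [326. 213.] 211 rect [ 4.398e+02 -1.700e+00  4.180e+01  3.890e+01 -2.000e-01] z [16. 32. 51.] planec [439.8  -2.9]
top amber [377. 224.] 475 rect [ 410.1 -133.5   75.3   42.3  -22.6] z [18. 32. 37.] planec [ 409.9 -133.3]
top amber [265. 224.] 217 rect [412.2 153.5  41.1  40.2  67.3] z [17. 33. 50.] planec [412.2 154.5]
top amber [221. 245.] 493 rect [ 3.582e+02  2.648e+02  6.150e+01  5.920e+01 -1.000e-01] z [ 2. 31. 38.] planec [358.1 267.5]
top amber [438. 251.] 485 rect [ 341.1 -288.    75.2   40.9   19.2] z [ 3. 32. 37.] planec [ 341.4 -288.8]
top yellow [304. 250.] 282 rect [345.4  52.6  43.5  43.4  26.5] z [ 0. 28. 50.] planec [346.1  52.9]
top blue [237. 138.] 
[... 688 characters left out ...]
 planec [699.3  -9.7]
side amber [336. 208.] 142 rect [440.2   7.6  38.8  30.  -13.2] z [20. 32. 48.] planec [438.2  -6.7]
side amber [347. 247.] 189 rect [413.3 162.8  39.5  30.  -16.2] z [ 0. 32. 48.] planec [410.4 150.5]
side amber [221. 264.] 180 rect [711.2 233.7  35.7  25.9 -12.6] z [23. 36. 51.] planec [714.  221.7]
side amber [371. 283.] 437 rect [357.9 273.3  56.9  54.5  32.9] z [20. 32. 36.] planec [357.2 268. ]
[660.5 225.7 184.6 132.5   6.9] 559
[630.4 221.6 232.3 124.7   7.2] 295
[652.3   4.7 178.2 131.5   1.7] 558
[618.4   4.1 230.1 125.9   1.9] 215
[ 658.  -222.9  181.   132.3    3.2] 599
[ 625.7 -224.9  231.5  124.5    3.5] 280
carton [506. 449.  50.]
tape [ 537. -438.   50.]
```

```bash
cat > to.py <<'E'
# args: groups of x_mm y_mm z_mm theta_deg: successive targets; prints each leg in tool axes (turn first, then shift)
from bench import ctrl
from h import *
import sys
o=ctrl.get_obs();p=np.array(o["eef_pos"])*1e3;q=R.from_quat(np.roll(o["eef_rot"],-1))
x=q.as_matrix()[:,0]
print("t",round(float(o["time_s"]),2),"pos",p.round(1),"th",round(np.degrees(np.arctan2(x[1],x[0])),1),"q",np.round(o["q"],2),"F",np.round(o["wrist_force"],1),"open_mm",round(o["opening"]*85.4,1),"grip",round(float(o["grasp_force"]),1))
for g in np.array(sys.argv[1:],float).reshape(-1,4):
    t=R.from_euler("z",g[3],degrees=True)*R.from_euler("x",180,degrees=True)
    print("turn",(q.inv()*t).as_rotvec().round(3),"then shift",t.inv().apply(g[:3]-p).round(1))
    p,q=g[:3],t
E
python3 - <<'E'
import numpy as np
for n,(x,y,a),ls in(("oblong",(626.5,-224.8,3.4),(10,-60)),("bee",(631.5,222.3,7),(8,-62)),("round",(620,4.5,1.8),(-40,))):
    for l in ls: a_=np.radians(a); print(n,l,round(x+l*np.cos(a_),1),round(y+l*np.sin(a_),1),"theta",90+a)
E
python3 to.py 341 -288.5 90 19.2 341 -288.5 3 19.2
```

```text
oblong 10 636.5 -224.2 theta 93.4
oblong -60 566.6 -228.4 theta 93.4
bee 8 639.4 223.3 theta 97
bee -62 570.0 214.7 theta 97
round -40 580.0 3.2 theta 91.8
t 0.1 pos [ 182.9 -544.6  230.5] th 18.6 q [-1.45  0.18  1.61 -0.    1.35 -0.21] F [ 0.1 -0.8  0.3] open_mm 85.4 grip 0.0
turn [-0.002 -0.    -0.011] then shift [ 233.5 -189.9  140.5]
turn [0. 0. 0.] then shift [ 0. -0. 87.]
```

Emit:
jog_arm([
  [[26,-21,15.5,0,0,-0.011,62],[26,-21,15.5,0,0,0,62],[26,-21,15.5,0,0,0,62],[26,-21,15.5,0,0,0,62],[26,-21,15.5,0,0,0,62],[26,-21,15.5,0,0,0,62],[26,-21,15.5,0,0,0,62],[26,-21,15.5,0,0,0,62],[25.5,-22,16,0,0,0,62],[0,0,0,0,0,0,62]],
])

```text
time_s: 1.1
eef_pos: [0.3411, -0.284, 0.0886]
eef_rot: [-0.003, 0.986, 0.168, -0.001]
wrist_force: [-0.4, 0.9, -0.4]
opening: 0.727
grasp_force: 0.0
```

```bash
python3 to.py 341 -288.5 3 19.2
python3 - <<'E'
from bench import ctrl
from h import *
for n in("top","side"):
    c=ctrl.camera(n);np.savez(f"{n}1.npz",**c)
    cv2.imwrite(f"pics/{n}1.png",c["frame"])
E
python3 look.py 1 | grep -E "amber"
python3 - <<'E'
import cv2
a=cv2.imread("pics/side1.png")[100:300,250:500]
cv2.imwrite("pics/c1.png",cv2.resize(a,None,fx=3,fy=3))
E
```

```text
t 1.1 pos [ 341.1 -284.    88.6] th 19.4 q [-0.96  0.08  2.04  0.    1.03  0.27] F [-0.4  0.9 -0.4] open_mm 62.1 grip 0.0
turn [-0.007  0.001  0.003] then shift [-1.5  4.2 85.6]
top amber [408. 108.] 437 rect [ 711.9 -219.6   75.    40.   -86.3] z [19. 33. 37.] planec [ 713.7 -219.8]
top amber [239. 110.] 184 rect [711.2 225.2  38.7  38.1 -85.3] z [21. 36. 51.] planec [712.5 225.3]
top amber [322. 115.] 409 rect [ 6.964e+02  8.100e+00  5.840e+01  5.520e+01 -2.000e-01] z [23. 33. 38.] planec [697.5   8.1]
top amber [499. 174.] 872 rect [ 536.4 -441.8  106.1  101.6  -57.8] z [15. 46. 51.] planec [ 538.3 -449.6]
top amber [326. 213.] 213 rect [ 4.398e+02 -1.700e+00  4.170e+01  3.890e+01 -2.000e-01] z [17. 32. 50.] planec [439.6  -2.7]
top amber [377. 224.] 469 rect [ 410.1 -133.2   75.    41.8  -21.4] z [17. 32. 37.] planec [ 409.8 -133.1]
top amber [265. 224.] 209 rect [413.  153.3  38.9  38.6   0.6] z [18. 32. 50.] planec [412.4 153.8]
top amber [221. 245.] 486 rect [358.2 266.3  60.2  59.6  46.5] z [ 1. 32. 37.] planec [358.3 267.9]
top amber [434. 243.] 175 rect [ 351.3 -249.3  106.
[... 183 characters left out ...]
8.] 45 rect [ 712.4 -233.7   35.1   24.1    5.9] z [29. 32. 36.] planec [ 715.2 -251.1]
side amber [346. 182.] 220 rect [ 410.9 -128.    76.9   40.6  -19.5] z [20. 30. 33.] planec [ 408.  -135.2]
side amber [243. 205.] 102 rect [697.4   7.2  49.7  36.3  34.9] z [26. 33. 36.] planec [699.3  -9.7]
side amber [336. 208.] 148 rect [439.3   5.5  39.3  34.6 -10.1] z [ 2. 31. 47.] planec [437.5  -7.2]
side amber [347. 247.] 184 rect [411.2 162.3  35.3  30.7  -2. ] z [-1. 32. 48.] planec [410.6 151. ]
side amber [221. 264.] 179 rect [710.7 233.7  36.2  24.8  13.8] z [23. 35. 51.] planec [714.  221.8]
side amber [371. 283.] 434 rect [358.3 273.3  57.9  54.5 -13.8] z [21. 32. 36.] planec [357.2 268.3]
```

View pics/c1.png

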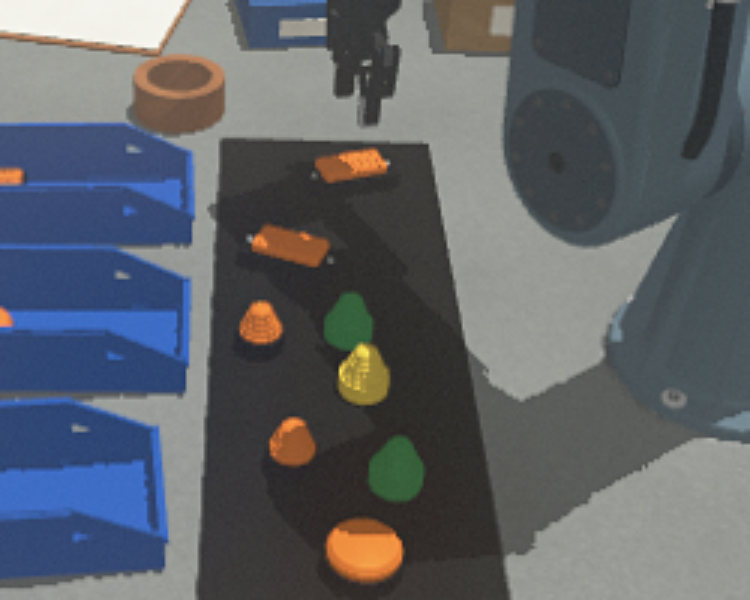

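The crop shows the open gripper right above the far oblong, crop (350,165). Descending partway and rechecking.

Emit:
jog_arm([
  [[0,0,8,0,0,0,62],[0,0,8,0,0,0,62],[0,0,8,0,0,0,62],[0,0,8,0,0,0,62],[0,0,8,0,0,0,62],[0,0,0,0,0,0,62],[0,0,0,0,0,0,62],[0,0,0,0,0,0,62],[0,0,0,0,0,0,62],[0,0,0,0,0,0,62]],
])

```text
time_s: 2.2
eef_pos: [0.3416, -0.2894, 0.0516]
eef_rot: [0.0, 0.986, 0.167, 0.0]
wrist_force: [-0.6, 0.0, -0.7]
opening: 0.728
grasp_force: 0.0
```

```bash
python3 to.py 341 -288.5 3 19.2
```

```text
t 2.2 pos [ 341.6 -289.4   51.6] th 19.2 q [-0.97  0.16  2.05 -0.    0.93  0.27] F [-0.6  0.  -0.7] open_mm 62.1 grip 0.0
turn [ 0.001 -0.    -0.   ] then shift [-0.3 -1.  48.6]
```

Emit:
jog_arm([
  [[0,-1,9,0,0,0,62],[0,0,9,0,0,0,62],[0,0,9,0,0,0,62],[0,0,9,0,0,0,62],[0,0,9,0,0,0,62],[0,0,3.5,0,0,0,62],[0,0,0,0,0,0,62],[0,0,0,0,0,0,30],[0,0,0,0,0,0,30],[0,0,0,0,0,0,30]],
])

```text
time_s: 3.2
eef_pos: [0.3414, -0.2887, 0.0033]
eef_rot: [0.001, 0.986, 0.167, 0.0]
wrist_force: [-0.0, -0.3, 0.6]
opening: 0.499
grasp_force: 61.3
```

```bash
python3 to.py 636.5 -224.2 120 93.4 636.5 -224.2 4.5 93.4
```

```text
t 3.2 pos [ 341.4 -288.7    3.3] th 19.2 q [-0.97  0.26  2.06 -0.    0.82  0.27] F [-0.  -0.3  0.6] open_mm 42.6 grip 61.3
turn [ 1.000e-03  1.000e-03 -1.295e+00] then shift [  46.9  298.4 -116.7]
turn [0. 0. 0.] then shift [  0.   -0.  115.5]
```

Emit:
jog_arm([
  [[0,0,-10,0,0,0,30],[0,0,-15,0,0,-0.14,30],[0,0,-15,0,0,-0.145,30],[0,0,-15,0,0,-0.145,30],[0,0,-15,0,0,-0.145,30],[0,0,-15,0,0,-0.145,30],[0,0,-15,0,0,-0.145,30],[0,0,-15,0,0,-0.145,30],[0,0,-2,0,0,-0.145,30],[0,0,0,0,0,-0.14,30]],
])

```text
time_s: 4.2
eef_pos: [0.3414, -0.2886, 0.1213]
eef_rot: [0.001, 0.684, 0.73, -0.0]
wrist_force: [0.3, 0.1, -1.6]
opening: 0.5
grasp_force: 61.1
```

Emit:
jog_arm([
  [[4,30,0,0,0,0,30],[5,33,0,0,0,0,30],[5,33,0,0,0,0,30],[5,33,0,0,0,0,30],[5,33,0,0,0,0,30],[5,33,0,0,0,0,30],[6,33,0,0,0,0,30],[6,40,0,0,0,0,30],[6,30,0,0,0,0,30],[0,0,0,0,0,0,30]],
])

```text
time_s: 5.2
eef_pos: [0.6387, -0.2222, 0.1204]
eef_rot: [0.001, 0.685, 0.729, 0.001]
wrist_force: [-0.6, 0.4, -1.0]
opening: 0.5
grasp_force: 61.4
```

Emit:
jog_arm([
  [[0,0,10,0,0,0,30],[0,0,10,0,0,0,30],[0,0,0,0,0,0,30],[0,0,0,0,0,0,30],[0,0,0,0,0,0,30],[0,0,0,0,0,0,30],[0,0,0,0,0,0,30],[0,0,0,0,0,0,30],[0,0,0,0,0,0,30],[0,0,0,0,0,0,30]],
])

```text
time_s: 6.2
eef_pos: [0.6358, -0.2237, 0.0998]
eef_rot: [0.0, 0.686, 0.728, 0.0]
wrist_force: [0.6, -0.2, -0.9]
opening: 0.496
grasp_force: 61.4
```

```bash
python3 to.py 636.5 -224.2 4.5 93.4
python3 - <<'E'
from bench import ctrl
from h import *
c=ctrl.camera("top");np.savez("top2.npz",**c)
cv2.imwrite("pics/c2.png",cv2.resize(c["frame"][70:220,300:480],None,fx=3.5,fy=3.5))
E
```

```text
t 6.2 pos [ 635.8 -223.7   99.8] th 93.4 q [-0.51  0.53  1.43  0.    1.18 -0.57] F [ 0.6 -0.2 -0.9] open_mm 42.4 grip 61.4
turn [ 0.  0. -0.] then shift [-0.6  0.7 95.3]
```

View pics/c2.png

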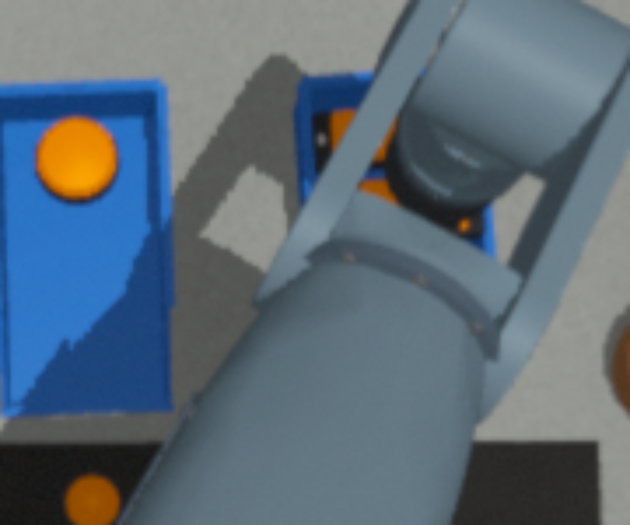

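The held oblong (crop 420,200) lies crosswise over its bin, clear of the lamp already there. Descending, slowly at the end.

Emit:
jog_arm([
  [[0,0,14,0,0,0,30],[0,0,16,0,0,0,30],[0,0,16,0,0,0,30],[0,0,16,0,0,0,30],[0,0,12,0,0,0,30],[0,0,10,0,0,0,30],[0,0,4,0,0,0,30],[0,0,3,0,0,0,30],[0,0,0,0,0,0,30],[0,0,0,0,0,0,30]],
])

```text
time_s: 7.25
eef_pos: [0.6363, -0.224, 0.0095]
eef_rot: [0.001, 0.686, 0.728, 0.0]
wrist_force: [-0.2, -0.2, -0.9]
opening: 0.495
grasp_force: 61.4
```

```bash
python3 to.py 636.5 -224.2 4.5 93.4
```

```text
t 7.25 pos [ 636.3 -224.     9.5] th 93.4 q [-0.51  0.65  1.46  0.    1.04 -0.57] F [-0.2 -0.2 -0.9] open_mm 42.3 grip 61.4
turn [ 0.001  0.001 -0.   ] then shift [-0.3  0.2  5. ]
```

Down 4 more mm in small steps, then open to 54 and rise.

Emit:
jog_arm([
  [[0,0,1.5,0,0,0,30],[0,0,1.5,0,0,0,30],[0,0,1,0,0,0,30],[0,0,0,0,0,0,30],[0,0,0,0,0,0,30],[0,0,0,0,0,0,54],[0,0,0,0,0,0,54],[0,0,0,0,0,0,54],[0,0,0,0,0,0,54],[0,0,-6,0,0,0,54]],
])

```text
time_s: 8.25
eef_pos: [0.6351, -0.2234, 0.0101]
eef_rot: [-0.001, 0.686, 0.728, -0.0]
wrist_force: [0.8, 0.9, -0.2]
opening: 0.633
grasp_force: 0.0
```

Emit:
jog_arm([
  [[0,0,-10,0,0,0,54],[0,0,-15,0,0,0,54],[0,0,-15,0,0,0,54],[0,0,-15,0,0,0,54],[0,0,-20,0,0,0,54],[0,0,-20,0,0,0,54],[0,0,-15,0,0,0,54],[0,0,0,0,0,0,54],[0,0,0,0,0,0,54],[0,0,0,0,0,0,54]],
])

```text
time_s: 9.25
eef_pos: [0.635, -0.2233, 0.1195]
eef_rot: [-0.001, 0.686, 0.728, -0.0]
wrist_force: [-0.1, -0.2, 0.5]
opening: 0.634
grasp_force: 0.0
```

```bash
python3 to.py 410 -133.3 121 157.6 410 -133.3 3 157.6 410 -133.3 121 93.4 566.6 -228.4 121 93.4
```

```text
t 9.25 pos [ 635.  -223.3  119.5] th 93.4 q [-0.51  0.5   1.42 -0.    1.22 -0.57] F [-0.1 -0.2  0.5] open_mm 54.2 grip 0.0
turn [-1.000e-03 -2.000e-03 -1.121e+00] then shift [242.3  -2.5  -1.5]
turn [0. 0. 0.] then shift [  0.  -0. 118.]
turn [-0.    -0.     1.121] then shift [   0.    0. -118.]
turn [0. 0. 0.] then shift [-104.2  150.7    0. ]
```

Emit:
jog_arm([
  [[0,0,0,0,0,-0.14,62],[0,0,0,0,0,-0.14,62],[0,0,0,0,0,-0.14,62],[0,0,0,0,0,-0.14,62],[0,0,0,0,0,-0.14,62],[0,0,0,0,0,-0.14,62],[0,0,0,0,0,-0.14,62],[0,0,0,0,0,-0.141,62],[20,0,0,0,0,0,62],[25,0,0,0,0,0,62]],
])

```text
time_s: 10.25
eef_pos: [0.5934, -0.2063, 0.1191]
eef_rot: [-0.001, 0.194, 0.981, 0.0]
wrist_force: [0.2, 0.5, -0.8]
opening: 0.73
grasp_force: 0.0
```

Emit:
jog_arm([
  [[30,-0.5,0,0,0,0,62],[30,-0.5,0,0,0,0,62],[30,-0.5,5,0,0,0,62],[30,-0.5,5,0,0,0,62],[30,-0.5,10,0,0,0,62],[30,0,15,0,0,0,62],[17.5,0,20,0,0,0,62],[0,0,15,0,0,0,62],[0,0,0,0,0,0,62],[0,0,0,0,0,0,62]],
])

```text
time_s: 11.25
eef_pos: [0.4104, -0.1336, 0.0505]
eef_rot: [-0.001, 0.194, 0.981, 0.0]
wrist_force: [0.1, -0.2, -0.7]
opening: 0.723
grasp_force: 0.0
```

```bash
python3 to.py 410 -133.3 3 157.6
```

```text
t 11.25 pos [ 410.4 -133.6   50.5] th 157.6 q [-0.59  0.13  2.09 -0.    0.92 -1.77] F [ 0.1 -0.2 -0.7] open_mm 61.7 grip 0.0
turn [ 0.    -0.001  0.   ] then shift [ 0.5  0.1 47.5]
```

Emit:
jog_arm([
  [[0.5,0,9,0,0,0,62],[0,0,9,0,0,0,62],[0,0,9,0,0,0,62],[0,0,9,0,0,0,62],[0,0,8,0,0,0,62],[0,0,3,0,0,0,62],[0,0,0,0,0,0,62],[0,0,0,0,0,0,30],[0,0,0,0,0,0,30],[0,0,0,0,0,0,30]],
])

```text
time_s: 12.25
eef_pos: [0.4106, -0.1338, 0.0043]
eef_rot: [0.001, 0.194, 0.981, -0.0]
wrist_force: [0.3, 0.2, 3.6]
opening: 0.5
grasp_force: 61.4
```

Emit:
jog_arm([
  [[0,0,-5,0,0,0,30],[0,0,-15,0,0,0,30],[0,0,-15,0,0,0.14,30],[0,0,-15,0,0,0.14,30],[0,0,-15,0,0,0.14,30],[0,0,-15,0,0,0.14,30],[0,0,-15,0,0,0.14,30],[0,0,-15,0,0,0.14,30],[0,0,-8,0,0,0.14,30],[0,0,0,0,0,0.141,30]],
])

```text
time_s: 13.25
eef_pos: [0.4108, -0.1339, 0.1234]
eef_rot: [0.001, 0.688, 0.726, 0.0]
wrist_force: [-0.6, -0.0, -2.5]
opening: 0.495
grasp_force: 61.2
```

```bash
python3 to.py 566.6 -228.4 121 93.4
```

```text
t 13.25 pos [ 410.8 -133.9  123.4] th 93.1 q [-0.59 -0.01  2.05 -0.    1.1  -0.64] F [-0.6 -0.  -2.5] open_mm 42.3 grip 61.2
turn [ 0.002  0.002 -0.006] then shift [-103.6  149.9    2.4]
```

Emit:
jog_arm([
  [[-10,15,0,0,0,0,30],[-15,22,0,0,0,0,30],[-16,23,0,0,0,0,30],[-16,23,0,0,0,0,30],[-16,23,0,0,0,0,30],[-16,23,0,0,0,0,30],[-14.5,21,5,0,0,0,30],[0,0,15,0,0,0,30],[0,0,0,0,0,0,30],[0,0,0,0,0,0,30]],
])

```text
time_s: 14.25
eef_pos: [0.5644, -0.2268, 0.1007]
eef_rot: [-0.002, 0.686, 0.728, -0.0]
wrist_force: [-1.0, 0.0, -1.6]
opening: 0.498
grasp_force: 61.3
```

```bash
python3 to.py 566.6 -228.4 5.5 93.4
```

```text
t 14.25 pos [ 564.4 -226.8  100.7] th 93.4 q [-0.58  0.4   1.62  0.    1.13 -0.64] F [-1.   0.  -1.6] open_mm 42.5 grip 61.3
turn [-0.003 -0.002 -0.   ] then shift [-1.7  2.1 95.2]
```

Emit:
jog_arm([
  [[-1,1.5,12,0,0,0,30],[0,0,16,0,0,0,30],[0,0,16,0,0,0,30],[0,0,16,0,0,0,30],[0,0,12,0,0,0,30],[0,0,10,0,0,0,30],[0,0,5,0,0,0,30],[0,0,3,0,0,0,30],[0,0,0,0,0,0,30],[0,0,0,0,0,0,30]],
])

```text
time_s: 15.25
eef_pos: [0.568, -0.2291, 0.0124]
eef_rot: [0.001, 0.686, 0.728, 0.0]
wrist_force: [-0.1, -1.1, -0.7]
opening: 0.499
grasp_force: 61.4
```

```bash
python3 to.py 566.6 -228.4 5.5 93.4
```

```text
t 15.25 pos [ 568.  -229.1   12.4] th 93.4 q [-0.58  0.53  1.63  0.    0.97 -0.64] F [-0.1 -1.1 -0.7] open_mm 42.6 grip 61.4
turn [ 0.001  0.001 -0.   ] then shift [ 0.8 -1.3  6.9]
```

Emit:
jog_arm([
  [[0,0,2,0,0,0,30],[0,0,2,0,0,0,30],[0,0,1.5,0,0,0,30],[0,0,1,0,0,0,30],[0,0,0,0,0,0,30],[0,0,0,0,0,0,30],[0,0,0,0,0,0,54],[0,0,0,0,0,0,54],[0,0,0,0,0,0,54],[0,0,-6,0,0,0,54]],
])

```text
time_s: 16.25
eef_pos: [0.5669, -0.2285, 0.0107]
eef_rot: [-0.001, 0.686, 0.728, -0.0]
wrist_force: [0.3, -0.8, -0.0]
opening: 0.628
grasp_force: 0.0
```

Emit:
jog_arm([
  [[0,0,-10,0,0,0,54],[0,0,-15,0,0,0,54],[0,0,-15,0,0,0,54],[0,0,-15,0,0,0,54],[0,0,-20,0,0,0,54],[0,0,-20,0,0,0,54],[0,0,-15,0,0,0,54],[0,0,0,0,0,0.063,54],[0,0,0,0,0,0,54],[0,0,0,0,0,0,54]],
])

```text
time_s: 17.25
eef_pos: [0.5674, -0.2287, 0.1215]
eef_rot: [-0.0, 0.708, 0.706, -0.0]
wrist_force: [-0.8, 0.3, -0.3]
opening: 0.631
grasp_force: 0.0
```

```bash
python3 to.py 439.8 -2.3 120 97
```

```text
t 17.25 pos [ 567.4 -228.7  121.5] th 89.9 q [-0.58  0.38  1.6   0.    1.17 -0.57] F [-0.8  0.3 -0.3] open_mm 53.9 grip 0.0
turn [-0.    -0.    -0.125] then shift [240.3 -99.    1.5]
```

Emit:
jog_arm([
  [[0,0,0,0,0,-0.125,62],[24,-10,0,0,0,0,62],[31,-13,0,0,0,0,62],[31,-13,0,0,0,0,62],[31,-13,0,0,0,0,62],[31,-13,0,0,0,0,62],[31,-13,0,0,0,0,62],[31,-13,0,0,0,0,62],[30,-11,0,0,0,0,62],[0,0,0,0,0,0,62]],
])

```text
time_s: 18.25
eef_pos: [0.4376, 0.0004, 0.1204]
eef_rot: [-0.002, 0.661, 0.75, -0.0]
wrist_force: [-0.8, -0.3, -0.1]
opening: 0.723
grasp_force: 0.0
```

Emit:
jog_arm([
  [[0,0,10,0,0,0,62],[0,0,12,0,0,0,62],[0,0,12,0,0,0,62],[0,0,12,0,0,0,62],[0,0,8,0,0,0,62],[0,0,0,0,0,0,62],[0,0,0,0,0,0,62],[0,0,0,0,0,0,62],[0,0,0,0,0,0,62],[0,0,0,0,0,0,62]],
])

```text
time_s: 19.25
eef_pos: [0.4407, -0.0026, 0.0678]
eef_rot: [0.0, 0.663, 0.749, 0.0]
wrist_force: [0.3, -0.4, -0.6]
opening: 0.727
grasp_force: 0.0
```

```bash
python3 to.py 439.8 -2.3 3.5 97
python3 - <<'E'
from bench import ctrl
from h import *
for n in("top","side"):
    c=ctrl.camera(n);np.savez(f"{n}3.npz",**c)
    cv2.imwrite(f"pics/{n}3.png",c["frame"])
a=np.hstack([cv2.resize(cv2.imread("pics/top3.png")[80:280,250:450],(400,400)),cv2.resize(cv2.imread("pics/side3.png")[110:310,220:420],(400,400))])
cv2.imwrite("pics/c3.png",a)
E
python3 look.py 3 | grep amber
```

```text
t 19.25 pos [440.7  -2.6  67.8] th 96.9 q [-0.28  0.11  2.06  0.    0.97 -0.4 ] F [ 0.3 -0.4 -0.6] open_mm 62.1 grip 0.0
turn [ 0.001  0.    -0.001] then shift [ 0.4 -0.8 64.3]
top amber [408. 108.] 437 rect [ 712.4 -219.8   75.7   41.4  -86.5] z [20. 33. 38.] planec [ 713.7 -219.7]
top amber [239. 110.] 184 rect [711.3 225.1  38.7  38.6   6. ] z [20. 35. 52.] planec [712.5 225.3]
top amber [322. 115.] 409 rect [ 6.961e+02  8.000e+00  5.870e+01  5.510e+01 -6.000e-01] z [23. 33. 38.] planec [697.5   8.1]
top amber [411. 137.] 434 rect [ 636.2 -225.5   76.8   40.5  -87. ] z [20. 33. 38.] planec [ 636.3 -225.5]
top amber [413. 163.] 438 rect [ 567.7 -229.2   76.8   40.5  -85.1] z [21. 33. 38.] planec [ 568.2 -229.1]
top amber [499. 174.] 884 rect [ 537.1 -442.5  106.2  100.9  -71.9] z [14. 46. 51.] planec [ 538.5 -449.3]
top amber [265. 224.] 216 rect [411.9 153.7  41.2  40.2  62.9] z [18. 33. 51.] planec [412.  154.7]
top amber [221. 245.] 493 rect [358.2 265.   62.   59.    4.6] z [ 2. 31. 38.] planec [358.1 267.5]
side amber [251. 158.] 45 rect [ 710.5 -233.2   36.6   28.6   18.9] z [27. 32. 36.] planec [ 715.2 -251.1]
side amber [275. 158.] 54 rect [ 635.9 -243.7   36.4   33.4   -2.1] z [27. 32. 36.] planec [ 637.2 -257.8]
side amber [297. 159.] 75 rect [ 566.1 -240.6   61.2   35.1  -86.4] z [22. 31. 34.] planec [ 566.  -253.8]
side amber [243. 205.] 102 rect [695.4   3.2  52.7  30.7  -6.6] z [25. 33. 36.] planec [699.3  -9.7]
side amber [336. 208.] 139 rect [436.8   7.   37.7  28.4  16.4] z [20. 33. 47.] planec [437.9  -5.9]
side amber [347. 247.] 189 rect [412.  162.2  38.9  30.2 -11.1] z [-1. 31. 47.] planec [410.4 150.5]
side amber [221. 264.] 180 rect [710.9 234.3  36.6  25.6  -4.3] z [24. 36. 50.] planec [714.  221.7]
side amber [371. 283.] 440 rect [357.5 273.2  56.2  55.   37. ] z [20. 32. 36.] planec [357.1 268.2]
```

View pics/c3.png

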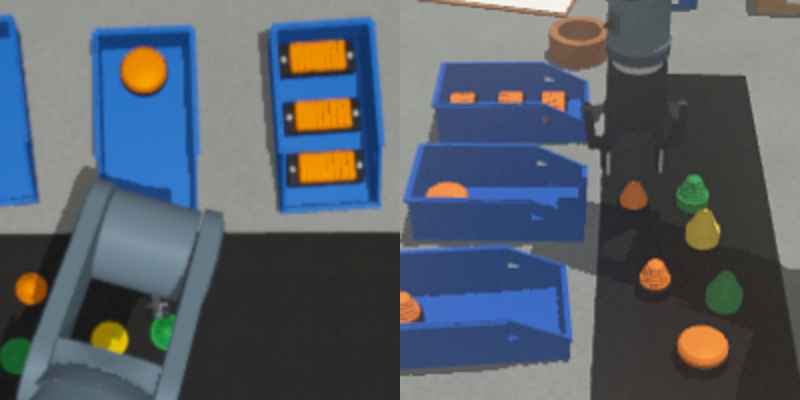

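The crop shows both oblongs flat and crosswise in the right-hand bin at (411,137) and (413,163), at the same lens height as the one already there. The gripper stands over the amber beehive at side crop (633,193). Grasping.

Emit:
jog_arm([
  [[0,-0.5,11,0,0,0,62],[0,0,12,0,0,0,62],[0,0,12,0,0,0,62],[0,0,12,0,0,0,62],[0,0,12,0,0,0,62],[0,0,5,0,0,0,62],[0,0,0,0,0,0,62],[0,0,0,0,0,0,30],[0,0,0,0,0,0,30],[0,0,0,0,0,0,30]],
])

```text
time_s: 20.35
eef_pos: [0.4404, -0.0027, 0.0039]
eef_rot: [0.001, 0.663, 0.749, 0.0]
wrist_force: [0.3, 1.3, 2.2]
opening: 0.514
grasp_force: 61.1
```

Emit:
jog_arm([
  [[0,0,-5,0,0,0,30],[0,0,-13,0,0,0,30],[0,0,-15,0,0,0,30],[0,0,-15,0,0,0,30],[0,0,-15,0,0,0,30],[0,0,-15,0,0,0,30],[0,0,-15,0,0,0,30],[0,0,-15,0,0,0,30],[0,0,-10,0,0,0,30],[0,0,0,0,0,0,30]],
])

```text
time_s: 21.35
eef_pos: [0.4409, -0.0029, 0.1229]
eef_rot: [0.001, 0.663, 0.749, 0.001]
wrist_force: [-0.6, -0.9, -0.0]
opening: 0.516
grasp_force: 61.1
```

```bash
python3 to.py 639.4 223.3 121 97
```

```text
t 21.35 pos [440.9  -2.9 122.9] th 96.9 q [-0.28  0.01  2.03  0.    1.1  -0.4 ] F [-0.6 -0.9 -0. ] open_mm 44.1 grip 61.1
turn [ 0.003  0.001 -0.001] then shift [200.3 224.6   1.9]
```

Emit:
jog_arm([
  [[16,18,0,0,0,0,30],[23,26,0,0,0,0,30],[23,26,0,0,0,0,30],[24,26,0,0,0,0,30],[24,26,0,0,0,0,30],[24,26,0,0,0,0,30],[24,27,0,0,0,0,30],[24,27,0,0,0,0,30],[18,22.5,0,0,0,0,30],[0,0,0,0,0,0,30]],
])

```text
time_s: 22.35
eef_pos: [0.6396, 0.2255, 0.1198]
eef_rot: [-0.0, 0.662, 0.749, 0.0]
wrist_force: [-0.0, -0.2, -1.5]
opening: 0.515
grasp_force: 61.3
```

Emit:
jog_arm([
  [[0,0,10,0,0,0,30],[0,0,10,0,0,0,30],[0,0,0,0,0,0,30],[0,0,0,0,0,0,30],[0,0,0,0,0,0,30],[0,0,0,0,0,0,30],[0,0,0,0,0,0,30],[0,0,0,0,0,0,30],[0,0,0,0,0,0,30],[0,0,0,0,0,0,30]],
])

```text
time_s: 23.35
eef_pos: [0.6385, 0.2231, 0.1013]
eef_rot: [0.0, 0.663, 0.749, 0.0]
wrist_force: [-0.2, -0.0, -0.8]
opening: 0.514
grasp_force: 61.3
```

```bash
python3 to.py 639.4 223.3 5.5 97
```

```text
t 23.35 pos [638.5 223.1 101.3] th 96.9 q [0.16 0.53 1.43 0.   1.19 0.04] F [-0.2 -0.  -0.8] open_mm 43.9 grip 61.3
turn [ 0.    -0.    -0.001] then shift [ 0.1  0.9 95.8]
```

Emit:
jog_arm([
  [[0,0,14,0,0,0,30],[0,0,16,0,0,0,30],[0,0,16,0,0,0,30],[0,0,16,0,0,0,30],[0,0,12,0,0,0,30],[0,0,10,0,0,0,30],[0,0,4,0,0,0,30],[0,0,3,0,0,0,30],[0,0,0,0,0,0,30],[0,0,0,0,0,0,30]],
])

```text
time_s: 24.35
eef_pos: [0.6391, 0.2231, 0.011]
eef_rot: [0.0, 0.663, 0.749, 0.0]
wrist_force: [0.3, -0.9, -0.8]
opening: 0.512
grasp_force: 61.3
```

```bash
python3 to.py 639.4 223.3 5.5 97
```

```text
t 24.35 pos [639.1 223.1  11. ] th 96.9 q [ 0.16  0.65  1.45 -0.    1.04  0.04] F [ 0.3 -0.9 -0.8] open_mm 43.7 grip 61.3
turn [ 0.001 -0.    -0.001] then shift [0.1 0.3 5.5]
```

Emit:
jog_arm([
  [[0,0,2,0,0,0,30],[0,0,1.5,0,0,0,30],[0,0,1.5,0,0,0,30],[0,0,0.5,0,0,0,30],[0,0,0,0,0,0,30],[0,0,0,0,0,0,30],[0,0,0,0,0,0,56],[0,0,0,0,0,0,56],[0,0,0,0,0,0,56],[0,0,-6,0,0,0,56]],
])

```text
time_s: 25.35
eef_pos: [0.6377, 0.2229, 0.01]
eef_rot: [-0.001, 0.663, 0.749, -0.001]
wrist_force: [-0.3, -0.5, -0.0]
opening: 0.65
grasp_force: 0.0
```

Emit:
jog_arm([
  [[0,0,-10,0,0,0,56],[0,0,-15,0,0,0,56],[0,0,-15,0,0,0,56],[0,0,-15,0,0,0,56],[0,0,-20,0,0,0,56],[0,0,-20,0,0,0,56],[0,0,-15,0,0,0,56],[0,0,0,0,0,0,56],[0,0,0,0,0,0,56],[0,0,0,0,0,0,56]],
])

```text
time_s: 26.35
eef_pos: [0.6376, 0.2229, 0.1195]
eef_rot: [-0.001, 0.663, 0.749, -0.001]
wrist_force: [-0.3, -0.2, -0.3]
opening: 0.661
grasp_force: 0.0
```

```bash
python3 to.py 412 154 121 97
```

```text
t 26.35 pos [637.6 222.9 119.5] th 96.9 q [0.16 0.51 1.42 0.   1.22 0.04] F [-0.3 -0.2 -0.3] open_mm 56.5 grip 0.0
turn [-0.002  0.    -0.001] then shift [ -40.8 -232.3   -1.5]
```

Emit:
jog_arm([
  [[-4,-22,0,0,0,0,62],[-5,-30,0,0,0,0,62],[-5,-30,0,0,0,0,62],[-5,-30,0,0,0,0,62],[-5,-30,0,0,0,0,62],[-5,-30,0,0,0,0,62],[-5,-30,0,0,0,0,62],[-7,-30,0,0,0,0,62],[0,0,10,0,0,0,62],[0,0,12,0,0,0,62]],
])

```text
time_s: 27.35
eef_pos: [0.4132, 0.1543, 0.0982]
eef_rot: [0.0, 0.663, 0.748, 0.0]
wrist_force: [0.4, -1.3, -0.3]
opening: 0.729
grasp_force: 0.0
```

Emit:
jog_arm([
  [[0,0,12,0,0,0,62],[0,0,12,0,0,0,62],[0,0,8,0,0,0,62],[0,0,0,0,0,0,62],[0,0,0,0,0,0,62],[0,0,0,0,0,0,62],[0,0,0,0,0,0,62],[0,0,0,0,0,0,62],[0,0,0,0,0,0,62],[0,0,0,0,0,0,62]],
])

```text
time_s: 28.35
eef_pos: [0.4133, 0.1543, 0.067]
eef_rot: [0.0, 0.663, 0.749, 0.0]
wrist_force: [0.3, -0.9, -0.5]
opening: 0.725
grasp_force: 0.0
```

```bash
python3 to.py 412 153.8 3.5 97
```

```text
t 28.35 pos [413.3 154.3  67. ] th 96.9 q [ 0.09  0.12  2.06  0.    0.97 -0.03] F [ 0.3 -0.9 -0.5] open_mm 61.9 grip 0.0
turn [ 0.    -0.    -0.001] then shift [-0.4 -1.3 63.5]
```

Emit:
jog_arm([
  [[0,-1,11,0,0,0,62],[0,0,12,0,0,0,62],[0,0,12,0,0,0,62],[0,0,12,0,0,0,62],[0,0,12,0,0,0,62],[0,0,4,0,0,0,62],[0,0,0,0,0,0,62],[0,0,0,0,0,0,30],[0,0,0,0,0,0,30],[0,0,0,0,0,0,30]],
])

```text
time_s: 29.35
eef_pos: [0.4128, 0.1543, 0.0045]
eef_rot: [0.0, 0.663, 0.749, 0.001]
wrist_force: [-1.1, 0.6, 2.0]
opening: 0.512
grasp_force: 61.3
```

Emit:
jog_arm([
  [[0,0,-5,0,0,0,30],[0,0,-13,0,0,0,30],[0,0,-15,0,0,0,30],[0,0,-15,0,0,0,30],[0,0,-15,0,0,0,30],[0,0,-15,0,0,0,30],[0,0,-15,0,0,0,30],[0,0,-15,0,0,0,30],[0,0,-10,0,0,0,30],[0,0,0,0,0,0,30]],
])

```text
time_s: 30.35
eef_pos: [0.4133, 0.1543, 0.1233]
eef_rot: [0.001, 0.663, 0.749, 0.001]
wrist_force: [-0.1, -0.7, -0.6]
opening: 0.513
grasp_force: 61.1
```

```bash
python3 to.py 570 214.7 121 97
```

```text
t 30.35 pos [413.3 154.3 123.3] th 96.9 q [ 0.09  0.01  2.03 -0.    1.1  -0.03] F [-0.1 -0.7 -0.6] open_mm 43.8 grip 61.1
turn [ 0.003  0.    -0.001] then shift [ 40.8 162.9   2.3]
```

Emit:
jog_arm([
  [[4,17,0,0,0,0,30],[6,24,0,0,0,0,30],[6,24,0,0,0,0,30],[6,24,0,0,0,0,30],[6,24,0,0,0,0,30],[6,24,0,0,0,0,30],[6.5,25.5,0,0,0,0,30],[0,0,8,0,0,0,30],[0,0,12,0,0,0,30],[0,0,0,0,0,0,30]],
])

```text
time_s: 31.35
eef_pos: [0.5655, 0.2134, 0.0983]
eef_rot: [-0.002, 0.663, 0.749, -0.003]
wrist_force: [-1.1, 0.5, -1.6]
opening: 0.512
grasp_force: 61.3
```

Emit:
jog_arm([
  [[0,0,10,0,0,0,30],[0,0,10,0,0,0,30],[0,0,10,0,0,0,30],[0,0,0,0,0,0,30],[0,0,0,0,0,0,30],[0,0,0,0,0,0,30],[0,0,0,0,0,0,30],[0,0,0,0,0,0,30],[0,0,0,0,0,0,30],[0,0,0,0,0,0,30]],
])

```text
time_s: 32.35
eef_pos: [0.5687, 0.214, 0.0719]
eef_rot: [0.0, 0.663, 0.749, 0.0]
wrist_force: [-0.3, -0.5, -1.2]
opening: 0.512
grasp_force: 61.3
```

```bash
python3 to.py 570 214.7 5.5 97
```

```text
t 32.35 pos [568.7 214.   71.9] th 96.9 q [0.16 0.43 1.63 0.   1.07 0.04] F [-0.3 -0.5 -1.2] open_mm 43.7 grip 61.3
turn [ 0.    -0.    -0.001] then shift [ 0.5  1.4 66.4]
```

Emit:
jog_arm([
  [[0.5,1,10,0,0,0,30],[0,0,12,0,0,0,30],[0,0,12,0,0,0,30],[0,0,12,0,0,0,30],[0,0,8,0,0,0,30],[0,0,4,0,0,0,30],[0,0,2,0,0,0,30],[0,0,0,0,0,0,30],[0,0,0,0,0,0,30],[0,0,0,0,0,0,30]],
])

```text
time_s: 33.35
eef_pos: [0.57, 0.2147, 0.0124]
eef_rot: [0.0, 0.663, 0.749, 0.0]
wrist_force: [-0.3, -0.4, -2.0]
opening: 0.512
grasp_force: 61.3
```

```bash
python3 to.py 570 214.7 5.5 97
```

```text
t 33.35 pos [570.  214.7  12.4] th 96.9 q [ 0.17  0.53  1.64 -0.    0.97  0.04] F [-0.3 -0.4 -2. ] open_mm 43.7 grip 61.3
turn [ 0.001 -0.    -0.001] then shift [-0.   0.   6.9]
```

Emit:
jog_arm([
  [[0,0,2,0,0,0,30],[0,0,2,0,0,0,30],[0,0,1.5,0,0,0,30],[0,0,1.5,0,0,0,30],[0,0,0,0,0,0,30],[0,0,0,0,0,0,30],[0,0,0,0,0,0,56],[0,0,0,0,0,0,56],[0,0,0,0,0,0,56],[0,0,-6,0,0,0,56]],
])

```text
time_s: 34.35
eef_pos: [0.5687, 0.2145, 0.01]
eef_rot: [-0.001, 0.663, 0.749, -0.001]
wrist_force: [0.5, 0.5, 0.1]
opening: 0.661
grasp_force: 0.0
```

Emit:
jog_arm([
  [[0,0,-10,0,0,0,56],[0,0,-15,0,0,0,56],[0,0,-15,0,0,0,56],[0,0,-15,0,0,0,56],[0,0,-20,0,0,0,56],[0,0,-20,0,0,0,56],[0,0,-15,0,0,0,56],[0,0,0,0,0,0.091,85],[0,0,0,0,0,0,85],[0,0,0,0,0,0,85]],
])

```text
time_s: 35.35
eef_pos: [0.5693, 0.2146, 0.121]
eef_rot: [-0.0, 0.696, 0.718, -0.0]
wrist_force: [-1.1, -0.7, -0.1]
opening: 0.993
grasp_force: 0.0
```

```bash
python3 to.py 358.3 267.3 121 91.8
```

```text
t 35.35 pos [569.3 214.6 121. ] th 91.8 q [0.17 0.37 1.61 0.   1.16 0.13] F [-1.1 -0.7 -0.1] open_mm 84.8 grip 0.0
turn [-0.     0.     0.001] then shift [  59.3 -209.3   -0. ]
```

Emit:
jog_arm([
  [[6,-22,0,0,0,0,85],[9,-31,0,0,0,0,85],[9,-31,0,0,0,0,85],[9,-31,0,0,0,0,85],[9,-31,0,0,0,0,85],[9,-31,0,0,0,0,85],[8,-32,0,0,0,0,85],[0,0,10,0,0,0,85],[0,0,12,0,0,0,85],[0,0,12,0,0,0,85]],
])

```text
time_s: 36.35
eef_pos: [0.3596, 0.2672, 0.0859]
eef_rot: [0.0, 0.696, 0.718, 0.0]
wrist_force: [0.7, 0.2, -0.5]
opening: 0.999
grasp_force: 0.0
```

Emit:
jog_arm([
  [[0,0,12,0,0,0,85],[0,0,12,0,0,0,85],[0,0,0,0,0,0,85],[0,0,0,0,0,0,85],[0,0,0,0,0,0,85],[0,0,0,0,0,0,85],[0,0,0,0,0,0,85],[0,0,0,0,0,0,85],[0,0,0,0,0,0,85],[0,0,0,0,0,0,85]],
])

```text
time_s: 37.35
eef_pos: [0.3589, 0.2674, 0.0629]
eef_rot: [0.0, 0.696, 0.718, 0.0]
wrist_force: [-0.3, 0.5, -0.7]
opening: 0.996
grasp_force: 0.0
```

```bash
python3 to.py 358.3 267.3 2 91.8;  python3 - <<'E'
from bench import ctrl
from h import *
for n in("top","side"):
    c=ctrl.camera(n);np.savez(f"{n}4.npz",**c)
    cv2.imwrite(f"pics/{n}4.png",c["frame"])
cv2.imwrite("pics/c4.png",cv2.resize(cv2.imread("pics/side4.png")[110:330,190:430],None,fx=2.5,fy=2.5))
E
python3 look.py 4 | grep amber
```

```text
t 37.35 pos [358.9 267.4  62.9] th 91.7 q [ 0.37  0.14  2.05 -0.    0.96  0.34] F [-0.3  0.5 -0.7] open_mm 85.1 grip 0.0
turn [ 0.    -0.    -0.001] then shift [-0.1 -0.6 60.9]
top amber [408. 108.] 436 rect [ 711.8 -220.    76.2   39.2  -87.2] z [20. 33. 38.] planec [ 713.8 -219.8]
top amber [239. 110.] 184 rect [711.  225.   38.7  37.8 -87.2] z [20. 36. 51.] planec [712.5 225.3]
top amber [322. 115.] 409 rect [ 6.962e+02  8.100e+00  5.870e+01  5.520e+01 -3.000e-01] z [22. 33. 39.] planec [697.5   8.1]
top amber [240. 138.] 188 rect [638.5 221.9  40.7  36.9  -3.7] z [19. 36. 52.] planec [638.3 222.6]
top amber [411. 137.] 434 rect [ 636.7 -225.9   76.6   41.   -86.7] z [19. 33. 38.] planec [ 636.3 -225.5]
top amber [413. 163.] 437 rect [ 567.9 -228.7   76.2   40.   -86.1] z [20. 33. 38.] planec [ 568.1 -229. ]
top amber [499. 174.] 877 rect [ 536.6 -442.1  106.4  101.1  -69.4] z [14. 46. 52.] planec [ 538.3 -449.4]
top amber [243. 164.] 189 rect [568.9 213.9  40.1  38.8  34.4] z [19. 35. 51.] planec [569.4 213.9]
top amber [224. 245.] 315 rect [359.9 252.5  59.2  49.3   1.9] z [ 20.
[... 158 characters left out ...]
58.] 54 rect [ 636.3 -240.9   35.1   29.9    6.5] z [29. 32. 35.] planec [ 637.2 -257.8]
side amber [297. 159.] 75 rect [ 566.  -239.7   57.2   35.1  -86.4] z [23. 32. 35.] planec [ 566.  -253.8]
side amber [243. 205.] 103 rect [694.    7.3  46.1  39.  -30.1] z [ 6. 32. 36.] planec [699.2  -9.9]
side amber [282. 263.] 178 rect [568.6 223.5  35.8  28.9   1.2] z [22. 35. 49.] planec [569.6 211.2]
side amber [221. 264.] 180 rect [710.6 234.6  37.   26.   -3.8] z [23. 35. 50.] planec [714.  221.7]
side amber [252. 263.] 155 rect [635.3 230.1  39.6  26.1  30.4] z [19. 36. 50.] planec [639.6 216.4]
side amber [371. 283.] 433 rect [357.8 273.6  55.4  53.9  -3.1] z [20. 32. 36.] planec [357.2 268.7]
```

View pics/c4.png

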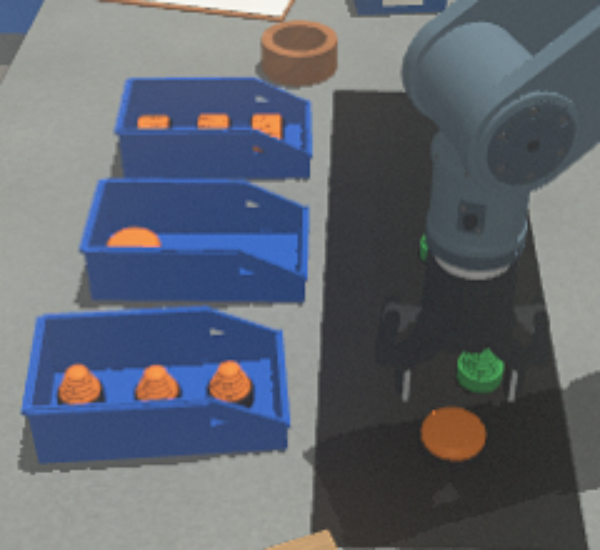

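The crop shows all three beehives upright in their bin, at crop (80,385), (157,385) and (231,383). The open fingers straddle the round lamp at crop (453,433), centred along x.

Emit:
jog_arm([
  [[0,-0.5,10,0,0,0,85],[0,0,12,0,0,0,85],[0,0,12,0,0,0,85],[0,0,12,0,0,0,85],[0,0,10,0,0,0,85],[0,0,4.5,0,0,0,85],[0,0,0,0,0,0,85],[0,0,0,0,0,0,45],[0,0,0,0,0,0,45],[0,0,0,0,0,0,45]],
])

```text
time_s: 38.45
eef_pos: [0.3589, 0.2676, 0.0033]
eef_rot: [0.0, 0.696, 0.718, 0.001]
wrist_force: [-1.9, -1.0, 5.6]
opening: 0.719
grasp_force: 64.0
```

Emit:
jog_arm([
  [[0,0,0,0,0,0,45],[0,0,-10,0,0,0,45],[0,0,-15,0,0,0,45],[0,0,-15,0,0,0,45],[0,0,-15,0,0,0,45],[0,0,-15,0,0,0,45],[0,0,-15,0,0,0,45],[0,0,-15,0,0,0,45],[0,0,-15,0,0,0,45],[0,0,-3,0,0,0,45]],
])

```text
time_s: 39.45
eef_pos: [0.3597, 0.2679, 0.1228]
eef_rot: [0.001, 0.696, 0.718, 0.002]
wrist_force: [0.7, 0.6, -0.5]
opening: 0.719
grasp_force: 65.4
```

```bash
python3 to.py 580 3.2 121 91.8
```

```text
t 39.45 pos [359.7 267.9 122.8] th 91.7 q [0.37 0.03 2.02 0.   1.1  0.34] F [ 0.7  0.6 -0.5] open_mm 61.4 grip 65.4
turn [ 0.004 -0.002 -0.001] then shift [-271.5  211.9    1.8]
```

Emit:
jog_arm([
  [[-16,13,0,0,0,0,45],[-24,19,0,0,0,0,45],[-28,22,0,0,0,0,45],[-29,22,0,0,0,0,45],[-29,22,0,0,0,0,45],[-29,22,0,0,0,0,45],[-29,22,0,0,0,0,45],[-29,22,0,0,0,0,45],[-29,22,0,0,0,0,45],[-29,26,0,0,0,0,45]],
])

```text
time_s: 40.45
eef_pos: [0.5785, 0.0016, 0.1199]
eef_rot: [-0.0, 0.696, 0.718, -0.0]
wrist_force: [0.9, 1.1, -1.1]
opening: 0.725
grasp_force: 65.5
```

Emit:
jog_arm([
  [[0,0,0,0,0,0,45],[0,0,8,0,0,0,45],[0,0,10,0,0,0,45],[0,0,10,0,0,0,45],[0,0,0,0,0,0,45],[0,0,0,0,0,0,45],[0,0,0,0,0,0,45],[0,0,0,0,0,0,45],[0,0,0,0,0,0,45],[0,0,0,0,0,0,45]],
])

```text
time_s: 41.45
eef_pos: [0.5785, 0.0028, 0.0926]
eef_rot: [0.0, 0.696, 0.718, 0.0]
wrist_force: [0.4, -0.4, -1.4]
opening: 0.721
grasp_force: 65.6
```

```bash
python3 to.py 580 3.2 4.7 91.8
```

```text
t 41.45 pos [578.5   2.8  92.6] th 91.7 q [-0.2   0.35  1.7   0.    1.09 -0.23] F [ 0.4 -0.4 -1.4] open_mm 61.6 grip 65.6
turn [ 0.001  0.    -0.001] then shift [ 0.4  1.5 87.9]
```

Emit:
jog_arm([
  [[0,1,12,0,0,0,45],[0,0,15,0,0,0,45],[0,0,15,0,0,0,45],[0,0,15,0,0,0,45],[0,0,10,0,0,0,45],[0,0,8,0,0,0,45],[0,0,4,0,0,0,45],[0,0,2,0,0,0,45],[0,0,0,0,0,0,45],[0,0,0,0,0,0,45]],
])

```text
time_s: 42.45
eef_pos: [0.5799, 0.0028, 0.0119]
eef_rot: [0.0, 0.696, 0.718, 0.0]
wrist_force: [0.4, -0.3, -0.8]
opening: 0.718
grasp_force: 65.6
```

```bash
python3 to.py 580 3.2 4.7 91.8
```

```text
t 42.45 pos [579.9   2.8  11.9] th 91.7 q [-0.2   0.48  1.72  0.    0.94 -0.23] F [ 0.4 -0.3 -0.8] open_mm 61.4 grip 65.6
turn [ 0.001  0.    -0.001] then shift [0.4 0.1 7.2]
```

Emit:
jog_arm([
  [[0,0,2,0,0,0,45],[0,0,2,0,0,0,45],[0,0,1.5,0,0,0,45],[0,0,1.5,0,0,0,45],[0,0,0,0,0,0,45],[0,0,0,0,0,0,45],[0,0,0,0,0,0,75],[0,0,0,0,0,0,75],[0,0,0,0,0,0,75],[0,0,-6,0,0,0,75]],
])

```text
time_s: 43.45
eef_pos: [0.5786, 0.003, 0.0097]
eef_rot: [-0.001, 0.696, 0.718, -0.0]
wrist_force: [0.5, -0.4, -0.6]
opening: 0.879
grasp_force: 0.0
```

Emit:
jog_arm([
  [[0,0,-10,0,0,0,75],[0,0,-15,0,0,0,75],[0,0,-20,0,0,0,75],[0,0,-20,0,0,0,75],[0,0,-20,0,0,0,75],[0,0,-20,0,0,0,75],[0,0,-20,0,0,0,75],[0,0,-20,0,0,0,75],[0,0,0,0,0,0,75],[0,0,0,0,0,0,75]],
])

```text
time_s: 44.45
eef_pos: [0.5798, 0.0028, 0.1564]
eef_rot: [0.001, 0.696, 0.718, 0.001]
wrist_force: [0.1, -0.5, -1.7]
opening: 0.879
grasp_force: 0.0
```

Emit:
jog_arm([
  [[0,-20,0,0,0,0,75],[0,-25,0,0,0,0,75],[0,-25,0,0,0,0,75],[0,-25,0,0,0,0,75],[0,-25,0,0,0,0,75],[0,-25,0,0,0,0,75],[0,-25,0,0,0,0,75],[0,0,0,0,0,0,75],[0,0,0,0,0,0,75],[0,0,0,0,0,0,75]],
])

```text
time_s: 45.45
eef_pos: [0.4101, -0.0024, 0.1553]
eef_rot: [0.0, 0.696, 0.718, 0.0]
wrist_force: [-0.2, -0.4, 0.0]
opening: 0.884
grasp_force: 0.0
```

```bash
python3 - <<'E'
from bench import ctrl
from h import *
for n in("top","side"):
    c=ctrl.camera(n);np.savez(f"{n}5.npz",**c);cv2.imwrite(f"pics/{n}5.png",c["frame"])
o=ctrl.get_obs();print(o["time_s"],o["eef_pos"],o["wrist_force"],np.abs(o["dq"]).max())
cv2.imwrite("pics/c5.png",cv2.resize(cv2.imread("pics/top5.png")[70:300,110:540],None,fx=1.8,fy=1.8))
E
python3 look.py 5 | grep "top amber"
```

```text
45.55 [ 0.41012228 -0.00234456  0.15524677] [-0.6533425   0.0550508  -0.16111079] 0.0024536680383551446
top amber [408. 108.] 437 rect [ 712.7 -219.8   75.1   41.2  -86.9] z [20. 33. 38.] planec [ 713.7 -219.8]
top amber [239. 110.] 183 rect [711.6 225.4  39.4  38.5 -87.7] z [21. 35. 52.] planec [712.6 225.4]
top amber [322. 115.] 409 rect [ 6.964e+02  8.000e+00  5.960e+01  5.510e+01 -2.000e-01] z [23. 33. 39.] planec [697.5   8.1]
top amber [240. 138.] 187 rect [ 6.382e+02  2.216e+02  4.030e+01  3.770e+01 -4.000e-01] z [20. 34. 52.] planec [638.4 222.5]
top amber [411. 137.] 434 rect [ 635.7 -225.5   76.    39.5  -86.2] z [20. 33. 38.] planec [ 636.3 -225.5]
top amber [324. 159.] 405 rect [578.2   1.7  57.4  55.5  88.1] z [25. 33. 38.] planec [579.4   2.1]
top amber [413. 163.] 440 rect [ 567.8 -229.2   76.7   40.   -85.5] z [19. 33. 38.] planec [ 568.1 -228.9]
top amber [499. 174.] 871 rect [ 535.5 -442.3  105.   102.2  -89.4] z [14. 46. 51.] planec [ 538.3 -449.4]
top amber [243. 164.] 189 rect [569.8 213.4  40.5  38.    2.1] z [18. 36. 51.] planec [569.6 213.9]
```

View pics/c5.png

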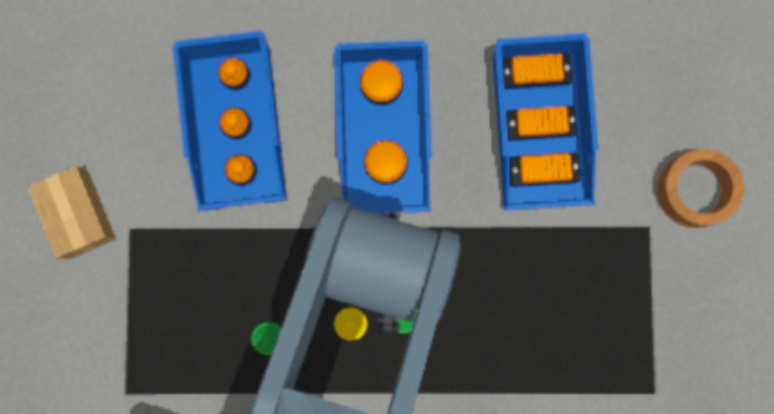

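The picture shows all five lamps lying flat in their bins: beehives at crop (235,122) and (240,169), round at (386,161), oblongs at (541,121) and (544,169). Their lens heights match the lamps already there, and the carton and tape haven't moved. Handing in.

```bash
python3 -c "
from bench import ctrl
print(ctrl.hand_in())"
```

```text
the job is handed in; nothing more can be done
None
```

I placed all five amber lamps lens up and flat in the bins of their own shape, with the oblongs crosswise, and handed the job in at about 46 s; hand-in returned no verdict.

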